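# Nudge the griddle plate onto the table grill's locating pins

## Task

The griddle plate of the table grill has been put down out of place and is riding up on the grill's two locating pins. Nudge it gently sideways by its edges with the fingertips until both of its holes drop over the pins and it lies flat and fully down on the grill. Only push it, never grip or lift it, and leave the bottle, the pepper mill, the little pan and the bowl standing where they are.

Things in the scene. Friction and masses are not known exactly. Their poses are not given: they have to be found in the camera images.
- grill_top (a point): Centre of the top face of the steel frame of the raclette table grill, which is heavy and does not move: 200 mm (its x) by 350 mm (its y), 100 mm above the table; end grips below reach y +-196, up to 69 mm high. Axes: x away from the robot, y to its left along the grill, z up; turned by up to 0.22 rad. The seated plate's origin lies on this point, flat and square with the grill.
- pin_left (a point): Foot of the left locating pin (steel, 8 mm thick, standing 10 mm up from the frame, domed top), on the frame's top face, 20 mm behind (x +20) and 120 mm left (y +120) of the frame's centre; axes as the grill. It is hidden under the plate until the plate is seated.
- pin_right (a point): The same for the right pin, at x +20 mm, y -120 mm from the frame's centre.
- griddle: Loose dark cast plate, 0.55 to 0.9 kg, 150 mm (its x) by 300 mm (its y), 6 mm thick. Origin: centre of its underside; x away from the robot, y left along it, z up. It starts 18 to 36 mm too near the robot, up to 18 mm left or right of place and turned up to 0.08 rad; it rests on both pin tops and, tilted about 0.08 rad down to the robot, on the frame's front edge. It slides under 1.5 to 5 N.
- griddle_rim (a point): Top of the plate's rim at the middle of the long side near the robot (x -75, y 0, 16 mm above the underside); axes as the plate. Upright rim, 5 mm wide, 16 mm high over the underside: along both whole ends (y +-150) and the middle 200 mm of both long sides (x +-75). Cross walls as high at y +-97.5; ribs up to 9 mm between them.
- hole_left (a point): Centre of the left hole (13 mm wide, right through, with a bright ring round it) at the plate's underside: 20 mm behind (x +20) and 120 mm left (y +120) of the plate's origin; axes as the plate.
- hole_right (a point): The same for the right hole, at x +20 mm, y -120 mm from the plate's origin.
- oil: Green oil bottle, 58 mm wide, 190 mm tall, standing behind one rear corner of the grill; origin at the centre of its foot. Leave alone.
- mill: Dark wooden pepper mill, 52 mm wide, 134 mm tall, standing behind the other rear corner; origin at the centre of its foot. Leave alone.
- pan: Small square raclette pan, 85 mm wide, 18 mm high, with a wooden handle towards the robot reaching 143 mm from its origin, lying on the table to the left of the grill; origin at the centre of its underside. Leave alone.
- bowl: White bowl, 110 mm wide, 50 mm high, on the table to the right of the grill; origin at the centre of its foot. Leave alone.

How it is judged:
At the end, for the whole second after the job is handed in: Both holes are down over their pins (hole and pin centres within 4.5 mm, underside at the holes within 2 mm of the frame), the plate is flat (within 0.02 rad) and at rest (horizontal distance between hole_left and pin_left below 0.0045 m and horizontal distance between hole_right and pin_right below 0.0045 m and z of hole_left in the frame of pin_left below 0.002 m and z of hole_right in the frame of pin_right below 0.002 m and angle between griddle's own z axis and vertical below 0.02 rad and linear speed of griddle below 0.01 m/s); the robot touches nothing.
It fails at once if the griddle plate was lifted (origin more than 20 mm above the frame) or tipped up by more than 0.2 rad (z of griddle in the frame of grill_top above 0.02 m or angle between griddle's own z axis and vertical above 0.2 rad).
It fails at once if the griddle plate was gripped or shoved hard (fingers' contact force on it over 35 N) (contact force between the fingers and griddle above 35 N).
It fails at once if a bystander was moved by more than 20 mm or tipped (distance of any of oil, mill, pan, bowl from where it was at the start of the episode above 0.02 m or angle between any of oil, mill's own z axis and vertical above 0.3 rad).
It also fails if it takes over 51 s, if anything falls off the work surface, if the arm or the gripper's body presses on something with over 40 N, if the wrist force passes 120 N, or if a joint passes its speed limit or range.

## Robot

A 7-joint arm with a two-finger parallel gripper is mounted at the origin on the work surface. World frame = base frame: x ahead of the robot, y to its left, z up, the work surface at z = 0. Lengths are in m, angles in rad, forces in N, time in s.
With the tool pointing down it reaches from about 0.4 to 0.9 m from the base axis. Payload 5.6 kg.
Tool frame: the origin (TCP) lies midway between the tips of the shut fingers; the grasp point (between the pads) lies 19 mm behind it; z points along the fingers, y is the line along which they close (so a half turn about z gives the same grasp; the last joint's range is limited). The gripper opens to 92 mm and grips with 3 to 60 N. Pads are 20 mm wide; open, the fingers measure 128 mm over their backs; the gripper's body (75 mm by 189 mm) begins 69 mm behind the grasp point.
Start: joints at [1.112, 0.468, -0.012, 1.603, 0.006, 1.071, -0.056], TCP at [0.263, -0.595, 0.215] pointing down, gripper open.
Joint ranges: [-2.53, 2.53], [-0.31, 2.02], [-1.57, 1.55], [0.28, 2.44], [-1.29, 4.43], [0.15, 1.84], [-2.92, 2.92]. Speed limits (rad/s): [2.57, 2.57, 3.14, 3.14, 3.14, 3.14, 3.14].

## Interface

Orientations are given as a unit quaternion [w, x, y, z].
In Python, from rig import env gives the robot as it stands.
- The arm moves only by the tool play_rows, never from a script. Its argument "deltas" is a list of rows, each an object of numbers: "fingers": the opening, from 0 (shut) to 1 (fully open); "tx", "ty", "tz": the shift along the tool's x, y, z in m; "rx", "ry", "rz": the turn, a rotation vector about the tool's x, y, z in degrees. In form: [{"fingers": .., "tx": .., "ty": .., "tz": .., "rx": .., "ry": .., "rz": ..}, ...]. A call has 1 to 12 rows; each row shifts and turns the commanded pose from where the row before left it, along the tool's axes as they then stand; what a row does not reach is not made up. A row lasts 1/8 s, in which the tool goes at most 62.5 mm and 10.7 degrees, less where a joint would pass 70% of its speed; a pose out of reach is approached as far as the arm can. A call is refused whole if a number of a shift passes 0.0625 or a number of a turn 10.7, either way. A call with a gripper value outside its range is refused whole. The fingers move at their own pace and stop on an object; "grip_force" is the grip in N (left out, the last holds). Time passes only in rows, so rows that do not move let the fingers close. It gives the time, the measured TCP pose, the force and the opening at its end, in the units of the state.
- env.sense(): the state, without advancing time (a new reading comes with each control period).
- env.grab_frame(name): name is "side" or "top" or "wrist"; returns a dict with "image" (384x512x3 uint8, red, green, blue), "fx", "fy", "cx", "cy" (pixels), "k1" (the pictures are not rectified: a ray, as slopes to the right and down, at radius r is drawn at 1 + k1 r^2 times it, then the intrinsics apply), "world_from_camera" (4x4, takes a point from camera to world coordinates). Camera axes: x right, y down, z forward; pixel columns grow to the right and rows downward; lengths in m; the calibration is good to about 2 mm. A picture is of the moment at which its call begins. There is no depth.
- env.finish_job(): hands the job in, once; it reports no verdict.
Trained networks look in the newest picture that a camera, given by its name, has taken for a name from the list of things; names that differ only in an ending like _2 or _b are one class to them, and where a whole thing is asked for, a point or a joint stands for the part that bears it (a point fixed in the world has none). Each returns a list of dicts, best first, with "score" (0 to 1); they miss things now and then, are a little off and sometimes report something else, mostly with a low value. They report only what shows in the picture. A call takes as long as a camera call.
- env.search_frame(camera, thing): "pixel" ([column, row] in pixels, amid what is visible of it).
- env.place_of(camera, thing): "pixel" ([column, row] in pixels: a listed point, or the origin of a listed thing).
The state is a dict: "time": time; "joint_positions": joint angles; "joint_vel": joint speeds; "tau": joint torques, N m; "position": TCP position; "eef_rot": TCP orientation; "wrist_force": force on the tool from outside, world axes, zero at the start; "moment": the same for the moment, N m; "finger_gap": opening from 0.0 (shut) to 1.0 (fully open).
Only numpy, scipy, OpenCV 4.12 (cv2) and the standard library are available. Lean on these libraries where they do the work, as an engineer would, in place of code of your own. Each camera call takes 0.05 s, during which the arm holds its last target. There are 200 camera calls.

## Working session

There is one attempt and no reset: what is moved stays moved. The work goes in short steps, Python scripts to look and compute and a tool call to move; the robot and the scene stay as the last step left them, time stands still between calls to the robot, and variables do not carry over. Pictures are saved under pics/ and viewed, on a budget of 10 in all, crops included, one or two more only if the job needs it, and the job is handed in when it is done.

Besides the shell and the picture viewer there is one more tool, called after ">>>" as name(argument=value, ...) on one line, values as JSON. play_rows: Moves the arm, as the interface text tells. Its arguments: {"type":"object","properties":{"deltas":{"type":"array"},"grip_force":{"type":"number"}},"required":["deltas"]}

```bash
ls; mkdir -p pics
cat > h.py <<'E'
import numpy as np, cv2
from rig import env
def ray(f,p):
    K=np.array([[f['fx'],0,f['cx']],[0,f['fy'],f['cy']],[0,0,1]]);
    u=cv2.undistortPoints(np.array([[p]],float),K,np.array([f['k1'],0,0,0,0.]))[0,0]
    T=np.array(f['world_from_camera']); return T[:3,3],T[:3,:3]@np.array([u[0],u[1],1])
def at(f,p,z):
    o,d=ray(f,p); return (o+d*(z-o[2])/d[2])
def proj(f,P):
    T=np.linalg.inv(np.array(f['world_from_camera'])); q=T[:3,:3]@np.array(P)+T[:3,3]
    x,y=q[:2]/q[2]; s=1+f['k1']*(x*x+y*y); return np.array([f['fx']*x*s+f['cx'],f['fy']*y*s+f['cy']])
E
python3 - <<'E'
from h import *
ims=[]
for c in ['top','side']:
    f=env.grab_frame(c); ims.append(f['image']); cv2.imwrite(f'pics/{c}0.png',cv2.resize(f['image'][:,:,::-1],(800,600)))
    print(c,np.round(f['world_from_camera'],3)[:3].tolist(),f['fx'],f['k1'])
    for n,z in [('grill_top',.1),('griddle',.108),('griddle_rim',.116),('hole_left',.11),('hole_right',.11),('pin_left',.1),('oil',0),('mill',0),('pan',0),('bowl',0)]:
        r=env.place_of(c,n)[:2]
        for q in r: print(n,round(q['score'],2),np.round(q['pixel'],1),np.round(at(f,q['pixel'],z),4)[:2])
print(env.sense())
E
```

```text
pics
top [[0.002, -0.993, 0.121, 0.462], [-1.0, -0.004, -0.018, 0.046], [0.018, -0.121, -0.993, 1.544]] 491.96089554447957 -0.08911953713248728
griddle 0.57 [242.2 217.8] [0.5773 0.0603]
griddle_rim 0.91 [241.  249.6] [0.4845 0.0632]
hole_left 0.56 [203.2 207.4] [0.6072 0.1746]
hole_right 0.66 [284.9 219.2] [ 0.5734 -0.0646]
pin_left 0.87 [198.3 201.4] [0.6259 0.1902]
oil 0.66 [287.9 164.4] [ 0.7574 -0.0836]
mill 0.81 [196.9 157.7] [0.7777 0.2071]
pan 0.58 [137.4 208.3] [0.6146 0.3925]
bowl 0.68 [342.7 229.3] [ 0.5505 -0.2559]
bowl 0.4 [205.2 213.8] [0.5981 0.1779]
side [[-0.701, -0.357, 0.618, -0.014], [-0.713, 0.362, -0.6, 0.636], [-0.01, -0.861, -0.508, 0.621]] 347.60782415211395 -0.05892720863925336
griddle 0.8 [261.6 198.7] [0.5618 0.062 ]
griddle 0.73 [287.3 181.9] [ 0.5735 -0.0588]
griddle_rim 0.74 [283.3 208. ] [0.4804 0.0634]
hole_left 0.72 [220.3 209.9] [0.5977 0.1793]
hole_right 0.87 [285.7 183. ] [ 0.5702 -0.0478]
hole_right 0.56 [146.6 276.7] [0.5155 0.441 ]
pin_left 0.58 [214.6 212.6] [0.6105 0.1891]
oil 0.71 [251.8 189.6] [ 0.7495 -0.0771]
oil 0.64 [289.7 180.8] [ 0.69
[... 239 characters left out ...]
tions': array([ 1.11200869,  0.46747525, -0.01160088,  1.60271297,  0.00601834,
        1.07140985, -0.05631447]), 'joint_vel': array([2.63767171e-03, 4.19962966e-04, 4.61013761e-05, 8.64332814e-04,
       1.02442864e-03, 3.81668451e-05, 6.51482909e-04]), 'tau': array([-7.78256217e-04, -5.20432484e+01, -1.30404279e-02, -2.44058132e+01,
       -5.66856551e-02,  1.14175980e-02,  1.33084234e-05]), 'position': array([ 0.26249691, -0.59463778,  0.21460306]), 'eef_rot': array([ 2.13305971e-05,  9.78475661e-01,  2.06362254e-01, -2.31253401e-05]), 'wrist_force': array([-1.14426648,  1.13152539, -0.30747615]), 'moment': array([-0.00413562,  0.00096826,  0.00896814]), 'finger_gap': 0.9982382283280712}
```

Run:
```python
import cv2
a=cv2.imread('pics/top0.png'); 
c=a[210:420,180:600]; cv2.imwrite('pics/t1.png',cv2.resize(c,(800,400),interpolation=cv2.INTER_CUBIC))
a=cv2.imread('pics/side0.png'); cv2.imwrite('pics/s1.png',cv2.resize(a[230:430,220:560],(800,470),interpolation=cv2.INTER_CUBIC))
```

```text
(no output)
```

View pics/t1.png

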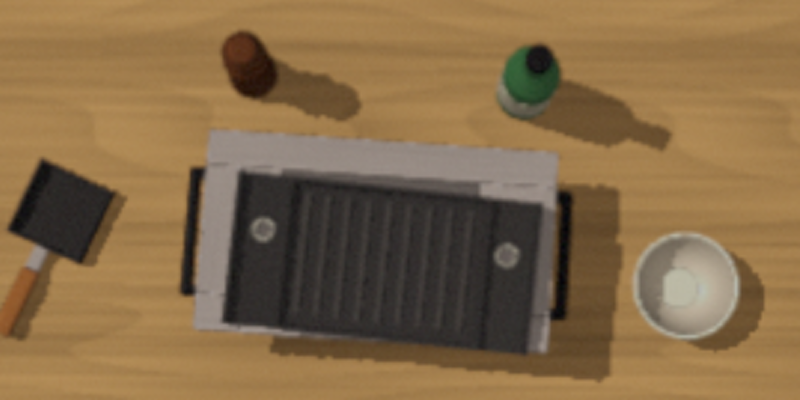

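View pics/s1.png

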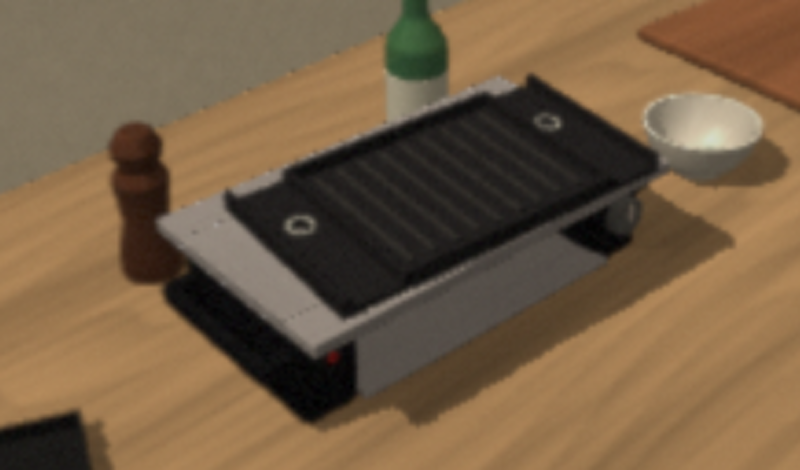

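```bash
cat > m.py <<'E'
from h import *
from scipy.optimize import least_squares
from scipy.ndimage import map_coordinates
def R(t): return np.array([[np.cos(t),-np.sin(t)],[np.sin(t),np.cos(t)]])
def fit(f,chan,segs,x0,h=5,it=5):
    """segs: list of (p0,p1 in local xyz(z world rel), sign) ; fit x,y,yaw by max gradient along local normals"""
    img=cv2.GaussianBlur(chan,(0,0),.7).astype(float); x=np.array(x0,float)
    def w(x,P): return np.r_[R(x[2])@P[:2]+x[:2],P[2]]
    for k in range(it):
        obs=[]
        for p0,p1,sg in segs:
            for a in np.linspace(0,1,25):
                P=np.array(p0)*(1-a)+np.array(p1)*a
                d=np.array(p1)-p0; n=np.array([d[1],-d[0],0])/np.linalg.norm(d)
                u=proj(f,w(x,P)); v=proj(f,w(x,P+n*.002))-u; v/=np.linalg.norm(v)
                s=np.arange(-h,h+.01,.25); pts=u[:,None]+v[:,None]*s
                g=np.gradient(map_coordinates(img,[pts[1],pts[0]],order=1))*sg
                i=int(np.argmax(g)); 
                if 0<i<len(s)-1: obs.append((P,u+v*s[i],v))
        def res(x): return [ (proj(f,w(x,P))-q)@v for P,q,v in obs]
        r=least_squares(res,x,loss='soft_l1',f_scale=.3); x=r.x; h=max(1.5,h*.6)
    return x,np.median(np.abs(res(x)))
def rings(f,prior):
    g=f['image'].astype(float).mean(2); out=[]
    for P in prior:
        u=proj(f,P); c,r=np.round(u).astype(int); 
        for _ in range(3):
            y,x=np.mgrid[r-6:r+7,c-6:c+7]; p=g[r-6:r+7,c-6:c+7]; wt=np.clip(p-90,0,60)*(np.hypot(x-c,y-r)<6)
            u=np.array([(wt*x).sum(),(wt*y).sum()])/wt.sum(); c,r=np.round(u).astype(int)
        out.append(at(f,u,P[2]))
    return out
E
python3 - <<'E'
from m import *
f=env.grab_frame('top'); im=f['image']; np.save('top0.npy',im)
def fc(x,y): return [(x*420/800+180)*.64,(y*210/400+210)*.64]
C=[at(f,fc(*p),.1)[:2] for p in [(210,130),(556,153),(546,352),(195,328)]]
print(np.round(C,4)); c=np.mean(C,0); d=C[0]-C[1]; yaw=np.arctan2(-d[0],d[1]); print(c,yaw)
sat=(im.max(2).astype(float)-im.min(2)); z=.1
# normal n=(dy,-dx): back edge heading +... ; sat rises outward
segs=[((.1,-.17,z),(.1,.17,z),1),((.1,.175,z),(.06,.175,z),1),((-.06,.175,z),(-.095,.175,z),1),((.06,-.175,z),(.1,-.175,z),-1)]
segs=[((.1,-.17,z),(.1,.17,z),1)]
print(C)
lum=im.mean(2)
# left edge: traverse so n=+y: d=(-1,0)->n=(0,1)
full=[((.1,-.17,z),(.1,.17,z),1)]
side=[((.09,.175,z),(-.09,.175,z),-1),((-.09,-.175,z),(.09,-.175,z),-1),((.1,-.17,z),(.1,.17,z),-1)]
print('lum',fit(f,lum,side,[*c,yaw]))
print('lum+front',fit(f,lum,side+[((-.1,.17,z),(-.1,-.17,z),-1)],[*c,yaw]))
print('sat',fit(f,sat,[((.1,-.17,z),(.1,.17,z),1),((.1,.175,z),(.065,.175,z),1),((.065,-.175,z),(.1,-.175,z),1)],[*c,yaw]))
H=rings(f,[[.606,.174,.116],[.572,-.063,.116]]); print('holes',np.round(H,4),np.linalg.norm(H[0]-H[1]))
E
```

```text
[[ 0.6955  0.2287]
 [ 0.6738 -0.1169]
 [ 0.4761 -0.1053]
 [ 0.4986  0.2398]]
[0.58597539 0.06157328] -0.06247791725775032
[array([0.69545084, 0.22866173]), array([ 0.67383577, -0.11685144]), array([ 0.47605516, -0.10528161]), array([0.49855978, 0.23976444])]
lum (array([ 0.58704933,  0.06341974, -0.06129914]), np.float64(0.2741329918716747))
lum+front (array([ 0.58696017,  0.06325248, -0.0625771 ]), np.float64(0.32051357086955073))
sat (array([ 0.58738653,  0.06229581, -0.06390737]), np.float64(0.24420987931369087))
holes [[ 0.5964  0.1737  0.116 ]
 [ 0.5712 -0.0658  0.116 ]] 0.24082883567809293
```

>>> play_rows(deltas=[{"fingers": 0, "rz": 9.13}, {"fingers": 0, "rz": 9.13}, {"fingers": 0, "rz": 9.13}, {"fingers": 0, "tx": 0.0305, "ty": -0.0525}, {"fingers": 0, "tx": 0.0305, "ty": -0.0525}, {"fingers": 0, "tx": 0.0305, "ty": -0.0525}, {"fingers": 0, "tx": 0.0305, "ty": -0.0525}, {"fingers": 0, "tx": 0.0305, "ty": -0.0525}, {"fingers": 0, "tx": 0.0305, "ty": -0.0525}, {"fingers": 0, "tx": 0.0305, "ty": -0.0525}, {"fingers": 0, "tx": 0.0305, "ty": -0.0525}, {"fingers": 0, "tx": 0.0305, "ty": -0.0525}])

```text
invalid input at $.deltas[0]: expected keys fingers, tx, ty, tz, rx, ry, rz
```

All keys are needed.

>>> play_rows(deltas=[{"fingers": 0, "tx": 0, "ty": 0, "tz": 0, "rx": 0, "ry": 0, "rz": 9.13}, {"fingers": 0, "tx": 0, "ty": 0, "tz": 0, "rx": 0, "ry": 0, "rz": 9.13}, {"fingers": 0, "tx": 0, "ty": 0, "tz": 0, "rx": 0, "ry": 0, "rz": 9.13}, {"fingers": 0, "tx": 0.0305, "ty": -0.0525, "tz": 0, "rx": 0, "ry": 0, "rz": 0}, {"fingers": 0, "tx": 0.0305, "ty": -0.0525, "tz": 0, "rx": 0, "ry": 0, "rz": 0}, {"fingers": 0, "tx": 0.0305, "ty": -0.0525, "tz": 0, "rx": 0, "ry": 0, "rz": 0}, {"fingers": 0, "tx": 0.0305, "ty": -0.0525, "tz": 0, "rx": 0, "ry": 0, "rz": 0}, {"fingers": 0, "tx": 0.0305, "ty": -0.0525, "tz": 0, "rx": 0, "ry": 0, "rz": 0}, {"fingers": 0, "tx": 0.0305, "ty": -0.0525, "tz": 0, "rx": 0, "ry": 0, "rz": 0}, {"fingers": 0, "tx": 0.0305, "ty": -0.0525, "tz": 0, "rx": 0, "ry": 0, "rz": 0}, {"fingers": 0, "tx": 0.0305, "ty": -0.0525, "tz": 0, "rx": 0, "ry": 0, "rz": 0}, {"fingers": 0, "tx": 0.0305, "ty": -0.0525, "tz": 0, "rx": 0, "ry": 0, "rz": 0}])

```text
time: 2.65
position: [0.5669, -0.1386, 0.2149]
eef_rot: [0.0, 1.0, -0.031, 0.0]
wrist_force: [0.8, -0.5, 0.1]
finger_gap: 0.003
```

>>> play_rows(deltas=[{"fingers": 0, "tx": 0, "ty": 0, "tz": 0.05, "rx": 0, "ry": 0, "rz": 0}, {"fingers": 0, "tx": 0, "ty": 0, "tz": 0.045, "rx": 0, "ry": 0, "rz": 0}, {"fingers": 0, "tx": 0, "ty": 0, "tz": 0.012, "rx": 0, "ry": 0, "rz": 0}, {"fingers": 0, "tx": 0, "ty": -0.008, "tz": 0, "rx": 0, "ry": 0, "rz": 0}, {"fingers": 0, "tx": 0, "ty": -0.005, "tz": 0, "rx": 0, "ry": 0, "rz": 0}, {"fingers": 0, "tx": 0, "ty": -0.003, "tz": 0, "rx": 0, "ry": 0, "rz": 0}])

```text
time: 3.4
position: [0.5681, -0.1237, 0.1093]
eef_rot: [0.0, 1.0, -0.031, 0.002]
wrist_force: [-0.1, -0.1, -0.1]
finger_gap: 0.001
```

Run:
```python
from m import *
for c in ['top','wrist']:
    f=env.grab_frame(c); im=f['image']
    if c=='top':
        a=im[130:300,140:380]; cv2.imwrite('pics/t2.png',cv2.resize(a[:,:,::-1],(720,510),interpolation=cv2.INTER_CUBIC))
        H=rings(f,[[.5964,.174,.116],[.5712,-.066,.116]]); print(np.round(H,4))
print(env.sense()['position'],env.sense()['wrist_force'])
```

```text
[[ 0.5963  0.1737  0.116 ]
 [ 0.5735 -0.0721  0.116 ]]
[ 0.56761972 -0.12378032  0.10876023] [ 0.53378966  0.4514706  -0.07861574]
```

View pics/t2.png

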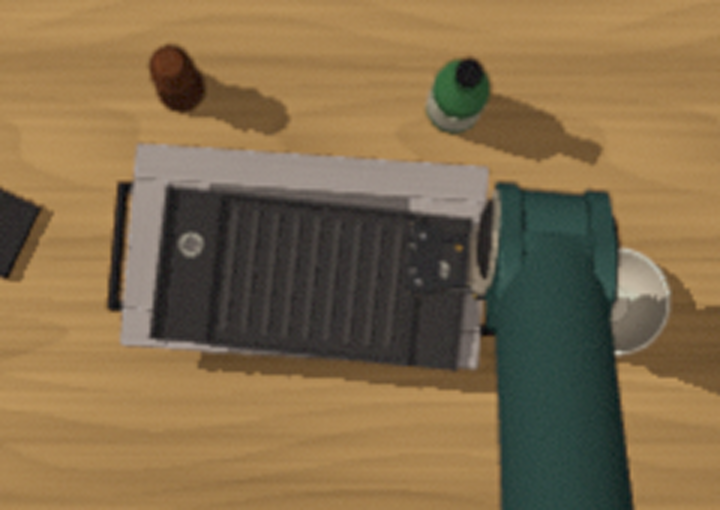

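>>> play_rows(deltas=[{"fingers": 0, "tx": 0, "ty": -0.004, "tz": 0, "rx": 0, "ry": 0, "rz": 0}, {"fingers": 0, "tx": 0, "ty": -0.002, "tz": 0, "rx": 0, "ry": 0, "rz": 0}, {"fingers": 0, "tx": 0, "ty": -0.0015, "tz": 0, "rx": 0, "ry": 0, "rz": 0}, {"fingers": 0, "tx": 0, "ty": -0.0015, "tz": 0, "rx": 0, "ry": 0, "rz": 0}, {"fingers": 0, "tx": 0, "ty": -0.0015, "tz": 0, "rx": 0, "ry": 0, "rz": 0}])

```text
time: 4.12
position: [0.5675, -0.1137, 0.1075]
eef_rot: [0.0, 1.0, -0.031, -0.0]
wrist_force: [-0.5, 0.5, 0.3]
finger_gap: 0.006
```

```bash
cat > q.py <<'E'
from m import *
import sys
l=[float(v) for v in sys.argv[1:3]]
f=env.grab_frame('top'); print('L',np.round(rings(f,[[*l,.115]]),4)); s=env.sense(); print(s['position'],s['wrist_force'])
E
python3 q.py .596 .174
```

```text
L [[0.5964 0.1737 0.115 ]]
[ 0.56753335 -0.11337232  0.10750553] [-0.62142502  0.26121816 -0.74213178]
```

>>> play_rows(deltas=[{"fingers": 0, "tx": 0, "ty": -0.0015, "tz": 0, "rx": 0, "ry": 0, "rz": 0}, {"fingers": 0, "tx": 0, "ty": -0.0015, "tz": 0, "rx": 0, "ry": 0, "rz": 0}, {"fingers": 0, "tx": 0, "ty": -0.0015, "tz": 0, "rx": 0, "ry": 0, "rz": 0}, {"fingers": 0, "tx": 0, "ty": -0.0015, "tz": 0, "rx": 0, "ry": 0, "rz": 0}])

```text
time: 4.68
position: [0.5679, -0.1081, 0.1076]
eef_rot: [0.0, 1.0, -0.031, 0.0]
wrist_force: [0.1, -1.6, -1.0]
finger_gap: 0.001
```

```bash
python3 q.py .596 .174
```

```text
L [[0.5957 0.1734 0.115 ]]
[ 0.56791228 -0.10808166  0.10756947] [-0.07839875 -0.27997358  0.28693702]
```

>>> play_rows(deltas=[{"fingers": 0, "tx": 0, "ty": -0.0015, "tz": 0, "rx": 0, "ry": 0, "rz": 0}, {"fingers": 0, "tx": 0, "ty": -0.0015, "tz": 0, "rx": 0, "ry": 0, "rz": 0}, {"fingers": 0, "tx": 0, "ty": -0.0015, "tz": 0, "rx": 0, "ry": 0, "rz": 0}, {"fingers": 0, "tx": 0, "ty": -0.0015, "tz": 0, "rx": 0, "ry": 0, "rz": 0}])

```text
time: 5.22
position: [0.5683, -0.1017, 0.1076]
eef_rot: [0.0, 1.0, -0.031, -0.0]
wrist_force: [-0.6, -2.2, -0.1]
finger_gap: 0.007
```

```bash
python3 q.py .596 .176
```

```text
L [[0.5926 0.1812 0.115 ]]
[ 0.56830971 -0.10133003  0.10755902] [ 0.21229131 -2.42956984 -0.09619559]
```

>>> play_rows(deltas=[{"fingers": 0, "tx": 0, "ty": -0.001, "tz": 0, "rx": 0, "ry": 0, "rz": 0}, {"fingers": 0, "tx": 0, "ty": -0.0008, "tz": 0, "rx": 0, "ry": 0, "rz": 0}, {"fingers": 0, "tx": 0, "ty": 0.005, "tz": 0, "rx": 0, "ry": 0, "rz": 0}, {"fingers": 0, "tx": 0, "ty": 0.03, "tz": 0, "rx": 0, "ry": 0, "rz": 0}, {"fingers": 0, "tx": 0, "ty": 0.03, "tz": 0, "rx": 0, "ry": 0, "rz": 0}, {"fingers": 0, "tx": 0, "ty": 0.03, "tz": -0.03, "rx": 0, "ry": 0, "rz": 0}])

```text
time: 6.02
position: [0.5607, -0.1947, 0.1358]
eef_rot: [-0.001, 1.0, -0.031, -0.002]
wrist_force: [0.7, 0.4, 0.7]
finger_gap: 0.006
```

```bash
cat > p.py <<'E'
from m import *
import sys
a=[float(v) for v in sys.argv[1:]]; zz=a[4]
f=env.grab_frame('top'); H=np.array(rings(f,[[*a[:2],zz],[*a[2:4],zz]]))[:,:2]
G=np.array([.587,.063]); y=-.0627; A=R(-y)
pins=np.array([G+R(y)@[.02,.12],G+R(y)@[.02,-.12]])
print('holes',np.round(H,4).tolist(),np.linalg.norm(H[0]-H[1])); d=(A@(pins-H).T).T*1000
print('needed mm in grill axes L,R',np.round(d,2).tolist()); u=H[0]-H[1]; py=np.arctan2(-u[0],u[1]); print('yaw',py,py-y)
c=H.mean(0)-R(py)@[.02,0]; print('plate centre',c,'front mid',c+R(py)@[-.075,0])
s=env.sense(); print(s['position'],s['wrist_force'])
cv2.imwrite('pics/last.png',cv2.resize(f['image'][160:280,170:330,::-1],(800,600),interpolation=cv2.INTER_CUBIC))
E
python3 p.py .592 .182 .571 -.058 .115
```

```text
holes [[0.5912, 0.1818], [0.5721, -0.0571]] 0.23964546745656523
needed mm in grill axes L,R [[23.27, 1.19], [27.34, 0.8]]
yaw -0.07969755810092291 -0.016997558100922905
plate centre [0.56170738 0.06393317] front mid [0.48694544 0.06990416]
[ 0.56321553 -0.20118527  0.14119952] [ 1.6547402  -3.22153997  2.23396   ]
```

>>> play_rows(deltas=[{"fingers": 0, "tx": -0.03, "ty": 0, "tz": -0.04, "rx": 0, "ry": 0, "rz": 0}, {"fingers": 0, "tx": -0.054, "ty": -0.01, "tz": 0, "rx": 0, "ry": 0, "rz": 0}, {"fingers": 1, "tx": -0.054, "ty": -0.056, "tz": 0, "rx": 0, "ry": 0, "rz": 0}, {"fingers": 1, "tx": 0, "ty": -0.055, "tz": 0, "rx": 0, "ry": 0, "rz": 0}, {"fingers": 1, "tx": 0, "ty": -0.055, "tz": 0, "rx": 0, "ry": 0, "rz": 0}, {"fingers": 1, "tx": 0, "ty": -0.05, "tz": 0, "rx": 0, "ry": 0, "rz": 0}, {"fingers": 1, "tx": 0, "ty": -0.04, "tz": 0, "rx": 0, "ry": 0, "rz": 0}, {"fingers": 1, "tx": 0, "ty": 0, "tz": 0.035, "rx": 0, "ry": 0, "rz": 0}, {"fingers": 1, "tx": 0, "ty": 0, "tz": 0.03, "rx": 0, "ry": 0, "rz": 0}, {"fingers": 1, "tx": 0, "ty": 0, "tz": 0.005, "rx": 0, "ry": 0, "rz": 0}, {"fingers": 1, "tx": 0, "ty": 0, "tz": 0, "rx": 0, "ry": 0, "rz": 0}])

```text
time: 7.45
position: [0.4515, 0.0679, 0.108]
eef_rot: [-0.0, 1.0, -0.031, 0.0]
wrist_force: [0.0, -0.8, 0.3]
finger_gap: 0.963
```

```bash
python3 p.py .5912 .1818 .5721 -.0571 .115
```

```text
holes [[0.5912, 0.1818], [0.5722, -0.0571]] 0.23959684020269167
needed mm in grill axes L,R [[23.27, 1.18], [27.29, 0.75]]
yaw -0.07950120321327106 -0.016801203213271054
plate centre [0.56173507 0.06395517] front mid [0.48697196 0.06991148]
[0.4519289  0.06789847 0.10843016] [-0.21312581  0.34130833  0.23626143]
```

View pics/last.png

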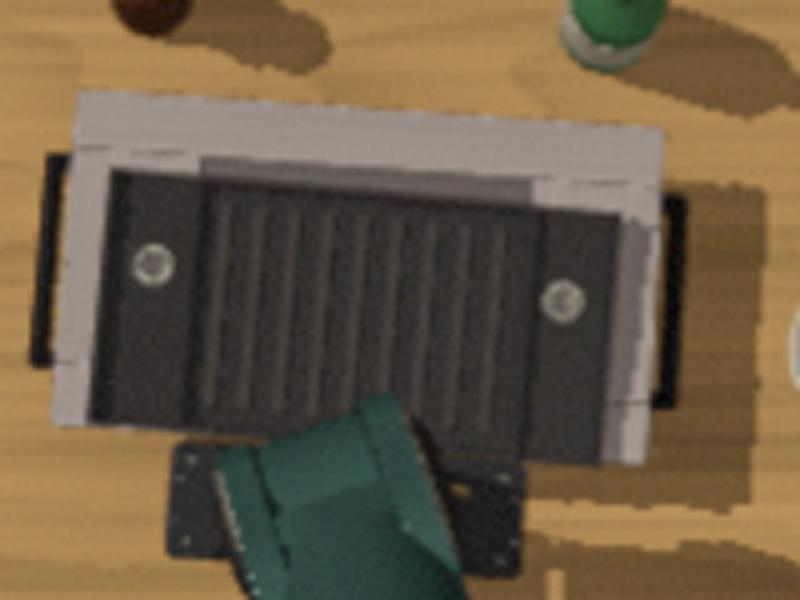

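>>> play_rows(deltas=[{"fingers": 1, "tx": 0.01, "ty": 0, "tz": 0.0015, "rx": 0, "ry": 0, "rz": 0}, {"fingers": 1, "tx": 0.006, "ty": 0, "tz": 0, "rx": 0, "ry": 0, "rz": 0}, {"fingers": 1, "tx": 0.003, "ty": 0, "tz": 0, "rx": 0, "ry": 0, "rz": 0}, {"fingers": 1, "tx": 0.002, "ty": 0, "tz": 0, "rx": 0, "ry": 0, "rz": 0}, {"fingers": 1, "tx": 0.002, "ty": 0, "tz": 0, "rx": 0, "ry": 0, "rz": 0}, {"fingers": 1, "tx": 0.002, "ty": 0, "tz": 0, "rx": 0, "ry": 0, "rz": 0}, {"fingers": 1, "tx": 0.002, "ty": 0, "tz": 0, "rx": 0, "ry": 0, "rz": 0}, {"fingers": 1, "tx": 0.002, "ty": 0, "tz": 0, "rx": 0, "ry": 0, "rz": 0}])

```text
time: 8.5
position: [0.4795, 0.0655, 0.1058]
eef_rot: [0.0, 1.0, -0.031, -0.001]
wrist_force: [-3.1, -1.2, 1.6]
finger_gap: 0.999
```

```bash
python3 p.py .5952 .1818 .5762 -.0571 .115
```

```text
holes [[0.5924, 0.1834], [0.5764, -0.056]] 0.23985866075821963
needed mm in grill axes L,R [[22.17, -0.46], [23.11, -0.6]]
yaw -0.06664159000998449 -0.00394159000998448
plate centre [0.56444255 0.06502835] front mid [0.48960903 0.07002277]
[0.48011742 0.06557154 0.10588689] [-2.10484958 -1.12682214  0.34738733]
```

>>> play_rows(deltas=[{"fingers": 1, "tx": 0.002, "ty": 0, "tz": 0, "rx": 0, "ry": 0, "rz": 0}, {"fingers": 1, "tx": 0.002, "ty": 0, "tz": 0, "rx": 0, "ry": 0, "rz": 0}, {"fingers": 1, "tx": 0.002, "ty": 0, "tz": 0, "rx": 0, "ry": 0, "rz": 0}, {"fingers": 1, "tx": 0.002, "ty": 0, "tz": 0, "rx": 0, "ry": 0, "rz": 0}, {"fingers": 1, "tx": 0.002, "ty": 0, "tz": 0, "rx": 0, "ry": 0, "rz": 0}, {"fingers": 1, "tx": 0.002, "ty": 0, "tz": 0, "rx": 0, "ry": 0, "rz": 0}, {"fingers": 1, "tx": 0.002, "ty": 0, "tz": 0, "rx": 0, "ry": 0, "rz": 0}, {"fingers": 1, "tx": 0.0015, "ty": 0, "tz": 0, "rx": 0, "ry": 0, "rz": 0}])

```text
time: 9.55
position: [0.4959, 0.0648, 0.1061]
eef_rot: [0.0, 1.0, -0.031, 0.0]
wrist_force: [-2.5, -0.6, -0.9]
finger_gap: 1.0
```

```bash
python3 p.py .607 .1818 .591 -.0571 .115
```

```text
holes [[0.6071, 0.1843], [0.593, -0.0549]] 0.23960374299808518
needed mm in grill axes L,R [[7.58, -2.27], [6.63, -2.67]]
yaw -0.05873363078980492 0.003966369210195088
plate centre [0.58005534 0.06583001] front mid [0.50518466 0.0702325 ]
[0.49641242 0.06484082 0.10621536] [-0.31411215 -0.68851317 -0.99333264]
```

>>> play_rows(deltas=[{"fingers": 1, "tx": 0.001, "ty": 0.0008, "tz": 0, "rx": 0, "ry": 0, "rz": 0}, {"fingers": 1, "tx": 0.001, "ty": 0.0008, "tz": 0, "rx": 0, "ry": 0, "rz": 0}, {"fingers": 1, "tx": 0.001, "ty": 0.0008, "tz": 0, "rx": 0, "ry": 0, "rz": 0}])

```text
time: 9.98
position: [0.4992, 0.0623, 0.1064]
eef_rot: [-0.0, 1.0, -0.031, 0.001]
wrist_force: [-0.2, 0.1, -0.8]
finger_gap: 1.0
```

```bash
python3 p.py .609 .1838 .595 -.0551 .115
```

```text
holes [[0.6141, 0.1793], [0.5966, -0.0579]] 0.23783748824783707
needed mm in grill axes L,R [[0.2, 2.22], [2.86, 0.05]]
yaw -0.07388720232993762 -0.011187202329937612
plate centre [0.58542054 0.0621854 ] front mid [0.51062517 0.0677219 ]
[0.49918317 0.0621255  0.10630481] [ 0.47424931 -0.96444315 -0.65708363]
```

Run:
```python
from m import *
a=env.grab_frame('top')['image'][185:245,185:305]; b=env.grab_frame('side')['image'][150:240,190:330]
cv2.imwrite('pics/c4.png',np.vstack([cv2.resize(a[:,:,::-1],(560,280),interpolation=cv2.INTER_CUBIC),cv2.resize(b[:,:,::-1],(560,315),interpolation=cv2.INTER_CUBIC)]))
```

```text
(no output)
```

View pics/c4.png

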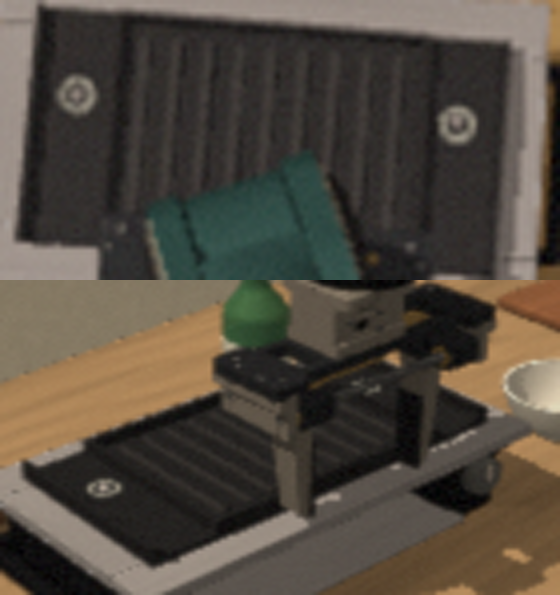

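>>> play_rows(deltas=[{"fingers": 1, "tx": 0.0008, "ty": 0, "tz": 0, "rx": 0, "ry": 0, "rz": -0.7}, {"fingers": 1, "tx": 0.0008, "ty": 0, "tz": 0, "rx": 0, "ry": 0, "rz": -0.7}, {"fingers": 1, "tx": 0.0008, "ty": 0, "tz": 0, "rx": 0, "ry": 0, "rz": -0.7}])

```text
time: 10.5
position: [0.4999, 0.0621, 0.1058]
eef_rot: [0.0, 1.0, -0.012, -0.001]
wrist_force: [-3.5, -0.7, 1.7]
finger_gap: 1.0
```

```bash
python3 p.py .6141 .1793 .598 -.0579 .108
```

```text
holes [[0.6153, 0.1805], [0.598, -0.0576]] 0.23871329333978902
needed mm in grill axes L,R [[-0.86, 0.97], [1.49, -0.33]]
yaw -0.07254501561292793 -0.00984501561292793
plate centre [0.58668315 0.06289364] front mid [0.51188041 0.06832974]
[0.50018395 0.06201564 0.1058263 ] [-2.0835886  -0.78408927  1.4163249 ]
```

>>> play_rows(deltas=[{"fingers": 1, "tx": 0.0008, "ty": 0, "tz": 0, "rx": 0, "ry": 0, "rz": -0.5}, {"fingers": 1, "tx": 0.0008, "ty": 0, "tz": 0, "rx": 0, "ry": 0, "rz": -0.5}, {"fingers": 1, "tx": 0, "ty": 0, "tz": 0, "rx": 0, "ry": 0, "rz": 0}])

```text
time: 10.92
position: [0.5023, 0.0619, 0.1059]
eef_rot: [0.0, 1.0, -0.004, -0.0]
wrist_force: [-2.7, -1.3, -0.8]
finger_gap: 1.0
```

```bash
python3 p.py .6153 .1805 .599 -.0579 .108;  python3 - <<'E'
from m import *
a=env.grab_frame('top')['image'][185:245,185:305]; b=env.grab_frame('side')['image'][150:240,190:330]
cv2.imwrite('pics/c5.png',np.vstack([cv2.resize(a[:,:,::-1],(560,280),interpolation=cv2.INTER_CUBIC),cv2.resize(b[:,:,::-1],(560,315),interpolation=cv2.INTER_CUBIC)]))
E
```

```text
holes [[0.6157, 0.1818], [0.6002, -0.0576]] 0.23993324016951073
needed mm in grill axes L,R [[-1.22, -0.39], [-0.76, -0.45]]
yaw -0.06465463492217366 -0.0019546349221736536
plate centre [0.58801653 0.06339699] front mid [0.51317324 0.06824271]
[0.50227935 0.0618832  0.10587267] [-2.58191827 -1.85987978 -1.13551495]
```

View pics/c5.png

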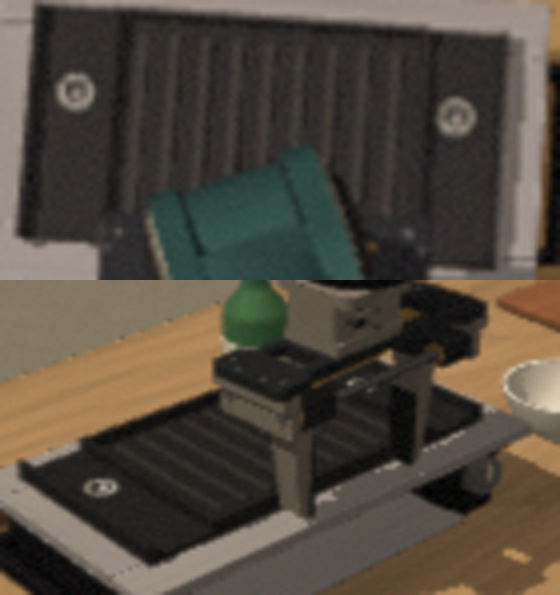

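>>> play_rows(deltas=[{"fingers": 1, "tx": -0.005, "ty": 0, "tz": 0, "rx": 0, "ry": 0, "rz": 0}, {"fingers": 1, "tx": -0.04, "ty": 0, "tz": 0, "rx": 0, "ry": 0, "rz": 0}, {"fingers": 1, "tx": -0.03, "ty": 0, "tz": -0.02, "rx": 0, "ry": 0, "rz": 0}, {"fingers": 1, "tx": 0, "ty": 0.06, "tz": -0.04, "rx": 0, "ry": 0, "rz": 0}, {"fingers": 1, "tx": 0, "ty": 0.06, "tz": 0, "rx": 0, "ry": 0, "rz": 0}, {"fingers": 1, "tx": 0, "ty": 0.06, "tz": 0, "rx": 0, "ry": 0, "rz": 0}, {"fingers": 1, "tx": 0, "ty": 0.06, "tz": 0, "rx": 0, "ry": 0, "rz": 0}, {"fingers": 1, "tx": 0, "ty": 0, "tz": 0, "rx": 0, "ry": 0, "rz": 0}])

```text
time: 12.08
position: [0.426, -0.1738, 0.1613]
eef_rot: [0.001, 1.0, -0.008, 0.001]
wrist_force: [0.2, 0.5, -1.1]
finger_gap: 0.999
```

```bash
python3 p.py .6157 .1818 .6002 -.0576 .107;  python3 - <<'E'
from m import *
a=env.grab_frame('top')['image'][185:245,185:305]; f=env.grab_frame('side'); b=f['image'][150:240,190:330]; im=cv2.resize(b[:,:,::-1],(798,513),interpolation=cv2.INTER_CUBIC)
cv2.imwrite('pics/c6.png',im[:,:]); 
cv2.imwrite('pics/c7.png',cv2.resize(a[:,:,::-1],(800,400),interpolation=cv2.INTER_CUBIC))
for n in ['hole_left','hole_right','pin_left','pin_right','griddle_rim']: print(n,[(q['score'],np.round(q['pixel'],1)) for q in env.place_of('side',n)[:2]])
y=-.0627;G=np.array([.587,.063])
for s in (1,-1):
    p=G+R(y)@[.02,.12*s]
    for z in (.106,.116): print(s,z,np.round(proj(f,[*p,z]),1))
E
```

```text
holes [[0.6159, 0.182], [0.6006, -0.0575]] 0.23998869020071145
needed mm in grill axes L,R [[-1.35, -0.55], [-1.17, -0.56]]
yaw -0.0634713755094338 -0.0007713755094337915
plate centre [0.58829234 0.06349045] front mid [0.51344337 0.0682476 ]
[ 0.42605079 -0.17090579  0.16112508] [ 0.76331723 -0.3974092   0.13659264]
hole_left [(0.87, array([212.1, 208.3]))]
hole_right [(0.88, array([279.6, 180.7]))]
pin_left [(0.6, array([213.7, 210.5]))]
pin_right [(0.9, array([285.3, 180.4])), (0.7, array([272.4, 205.4]))]
griddle_rim [(0.94, array([271.1, 206.9])), (0.36, array([146. , 279.3]))]
1 0.106 [215.8 209. ]
1 0.116 [215.5 205.8]
-1 0.106 [280.7 179.6]
-1 0.116 [280.8 176.7]
```

View pics/c6.png

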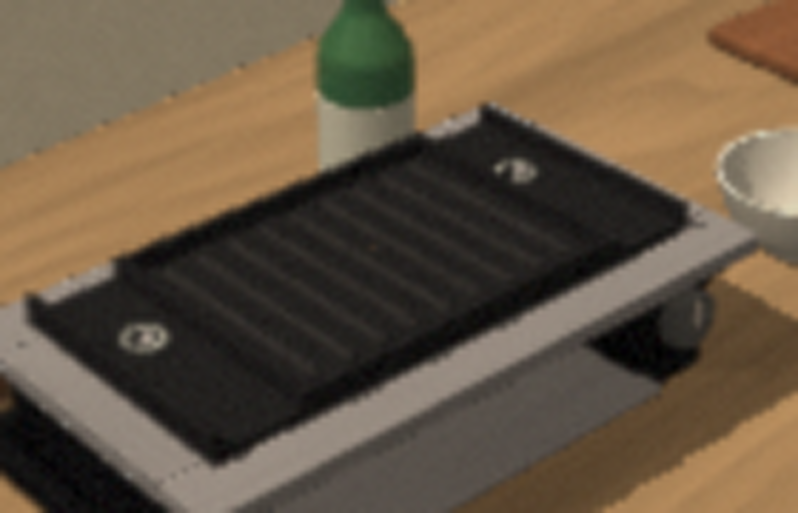

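View pics/c7.png

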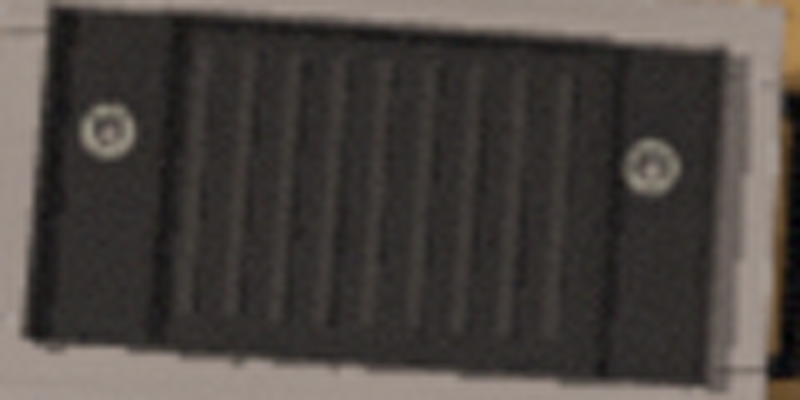

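```bash
cat > tri.py <<'E'
from m import *
from scipy.optimize import least_squares
def ringpx(img,u,thr):
    g=img.astype(float).mean(2); u=np.array(u,float)
    for _ in range(4):
        c,r=np.round(u).astype(int); y,x=np.mgrid[r-6:r+7,c-6:c+7]; p=g[r-6:r+7,c-6:c+7]; m=((p>thr)&(np.hypot(x-u[0],y-u[1])<6.5)).astype(np.uint8)
        hull=cv2.convexHull(np.argwhere(m)[:,::-1].astype(np.float32)+0)[:,0]; u=(hull.max(0)+hull.min(0))/2+np.array([c-6,r-6])
    w=np.clip(p-thr+15,0,40)*(np.hypot(x-u[0],y-u[1])<6.5)
    return np.array([(w*x).sum(),(w*y).sum()])/w.sum(),u
def tri(ft,pt,fs,ps): 
    r=least_squares(lambda X:np.r_[proj(ft,X)-pt,proj(fs,X)-ps],[.6,.05,.11]); return r.x
ft=env.grab_frame('top'); fs=env.grab_frame('side')
s0=cv2.resize(cv2.imread('pics/side0.png'),(512,384),interpolation=cv2.INTER_AREA)[:,:,::-1]
t0=np.load('top0.npy')
for nm,ti,si,tp,sp in [('start',t0,s0,[(203,208),(284.9,219)],[(220.3,212),(285.7,183)]),('now',ft['image'],fs['image'],[(201,204.5),(282.5,210)],[(215,208.9),(280.3,179.8)])]:
    for a,b in zip(tp,sp):
        pa,pb=ringpx(ti,a,95),ringpx(si,b,95)
        print(nm,np.round([*pa,*pb],1).tolist(),[np.round(tri(ft,pa[k],fs,pb[k]),4).tolist() for k in (0,1)])
print([np.round(q['position'],4) for q in [env.sense()]])
E
python3 tri.py
```

```text
start [[203.3, 210.9], [203.0, 211.0], [221.5, 208.2], [222.0, 208.5]] [[0.5971, 0.1746, 0.1133], [0.5962, 0.1747, 0.1129]]Traceback (most recent call last):
  File "tri.py", line 17, in <module>
    pa,pb=ringpx(ti,a,95),ringpx(si,b,95)
                          ~~~~~~^^^^^^^^^
  File "tri.py", line 7, in ringpx
    hull=cv2.convexHull(np.argwhere(m)[:,::-1].astype(np.float32)+0)[:,0]; u=(hull.max(0)+hull.min(0))/2+np.array([c-6,r-6])
         ~~~~~~~~~~~~~~~~~~~~~~~~~~~~~~~~~~~~~~~~~~~~~~~~~~~~~~~~~~~^^^^^
TypeError: 'NoneType' object is not subscriptable
```

```bash
sed -i 's/(285.7,183)/(289.6,180.4)/' tri.py; sed -i 's/,95),ringpx(si,b,95)/,85),ringpx(si,b,85)/' tri.py; python3 tri.py
```

```text
start [[203.2, 211.0], [203.5, 211.0], [221.6, 208.1], [222.0, 208.0]] [[0.5968, 0.1745, 0.1137], [0.5966, 0.1736, 0.1138]]
start [[285.1, 219.8], [285.0, 219.5], [291.1, 180.2], [291.5, 180.0]] [[0.5694, -0.0668, 0.1125], [0.5694, -0.067, 0.1131]]
now [[200.8, 204.4], [200.5, 204.5], [215.1, 208.7], [214.5, 209.0]] [[0.6163, 0.1823, 0.1063], [0.6165, 0.1835, 0.1059]]
now [[282.4, 209.8], [282.5, 209.5], [280.7, 179.4], [280.0, 179.5]] [[0.6009, -0.0582, 0.1062], [0.6023, -0.058, 0.1053]]
[array([ 0.4257, -0.1688,  0.1608])]
```

```bash
python3 -c "
from rig import env
print(env.sense()['wrist_force'],env.finish_job())"
```

```text
the job is handed in; nothing more can be done
[-1.13380413  0.32807491  0.65309724] None
```

The plate looks seated on both pins, and I handed the job in at about 13 s. `finish_job` gives no verdict, so this rests on my own camera measurements.

**What I did:** I pushed the right end about 9 mm to the left with shut fingers. Then I pushed the front rim about 25 mm away from the robot with open fingertips. The left hole dropped first, and a small turn of the hand seated the right one. The plate was never gripped or lifted. The largest wrist force I read was about 4 N, though it was only sampled between moves.

**Last checks, with the arm clear of the grill:**
- **Height:** from the top and side cameras, the hole rings went from about 113 mm above the table to about 106 mm on both sides. 106 mm is what a fully seated 6 mm plate should show.
- **Position:** hole-to-pin offsets came out at about 1.5 mm left and 1.3 mm right, inside the 4.5 mm limit. The plate is within about 0.001 rad of square with the grill.
- **Pins:** both pins show through the hole rings in the top view.

**Disagreements and limits:**
- The side-camera network put `pin_right` about 5 px away from my calculated position, with a second false hit, so I didn't use it.
- The ring heights are good to about 1 mm and the camera calibration to about 2 mm.
- I didn't re-measure the oil bottle, mill, pan and bowl at the end. The arm's path kept clear of them, and nothing looked displaced where they showed in the later pictures.

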